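Clear the loose fittings, then find the thread hand of a manifold cap and hold it off

ROBOT

A 7-joint arm with a two-finger parallel gripper is mounted at the origin on the work surface. World frame = base frame: x ahead of the robot, y to its left, z up, the work surface at z = 0. Lengths are in m, angles in rad, forces in N, time in s.
With the tool pointing down it reaches from about 0.35 to 0.9 m from the base axis. Payload 8.1 kg.
Tool frame: the origin (TCP) lies midway between the tips of the shut fingers; the grasp point (between the pads) lies arm.grip_point_offset behind it (arm.grip_point_offset is the distance from the TCP to the grasp point, in m); y points along the fingers, z is the direction in which the jaws open and shut, and the axes are right-handed (so a half turn about y gives the same grasp; the last joint's range is limited). The gripper opens to 92 mm and grips with 3 to 60 N. Pads are 19 mm wide; open, the fingers measure 130 mm over their backs; the gripper's body (75 mm by 190 mm) begins 47 mm behind the grasp point.
Start: joints at [-1.261, 0.434, 0.025, 1.573, -0.012, 1.134, -0.075], TCP at [0.251, 0.573, 0.227] pointing down, gripper open.
Joint ranges: [-2.62, 2.62], [-0.44, 2.09], [-1.27, 1.32], [0.08, 2.57], [-1.32, 4.46], [0.12, 2], [-2.74, 2.74]. Speed limits (rad/s): [2.22, 2.22, 3.01, 3.01, 3.14, 3.14, 3.14].

INTERFACE

Orientations are given as a rotation vector (axis times angle).
In Python, from cell import arm, get_image, camera_info gives the robot as it stands.
- The arm moves only by the tool carry_out, never from a script. Its argument "steps" is one flat list of numbers, 5 for each row, row after row: the opening, from 0 (shut) to 1 (fully open), then the shift along the world's x, y, z in units of 0.1 m (1.0 is 0.1 m), then the turn about the world's z in units of 45 degrees (1.0 is 45 degrees). In form: [hand, dx, dy, dz, spin, hand, dx, dy, dz, spin, ...]. A call has 1 to 12 rows; each row is the pose to reach, as a shift and turn from the pose commanded when the call began; what a row does not reach only later rows make up. A row lasts 1/10 s, in which the tool goes at most 50 mm and 8.59 degrees, less where a joint would pass 70% of its speed; a pose out of reach is approached as far as the arm can. A call with a number of a shift or a turn outside -1 to 1 is refused whole. A call with a gripper value outside its range is refused whole. The fingers move at their own pace and stop on an object; "grip_force" is the grip in N (left out, the last holds). Time passes only in rows, so rows that repeat a pose let the fingers close. It gives the time, the measured TCP pose, the force and the opening at its end, in the units of the state.
- arm.observe(): the state, without advancing time (a new reading comes with each control period).
- get_image(name): name is "scene" or "side" or "wrist"; returns (picture, depth): 480x640x3 uint8, red, green, blue; 480x640 float32, m along the optical axis (not along the pixel's ray), 0 where there is no reading.
- camera_info(name): a dict with "fovy" (degrees; the focal length in pixels is half the picture's height over the tangent of half this angle, whatever the lens; pixels are square), "cx", "cy" (the principal point, pixels), "R" (3x3) and "t" (3): a world point X has camera coordinates R X + t; the wrist camera has in their place "tool_from_camera" (4x4, takes a point from camera to tool coordinates, whose origin is the TCP and whose axes are the tool frame's). Camera axes: x right, y down, z forward; pixel columns grow to the right and rows downward; lengths in m; the calibration is good to about 2 mm. A picture is of the moment at which its call begins: read the wrist's pose just before it. camera_info takes no time and is no camera call.
- arm.sign_off(): hands the job in, once; it reports no verdict.
The state is a dict: "clock": time; "joints": joint angles; "dq": joint speeds; "joint_efforts": joint torques, N m; "position": TCP position; "ee_rot": TCP orientation; "force": force on the tool from outside, world axes, zero at the start; "ft_torque": the same for the moment, N m; "width": opening from 0.0 (shut) to 1.0 (fully open).
Only numpy, scipy, OpenCV 4.12 (cv2) and the standard library are available. Lean on these libraries where they do the work, as an engineer would, in place of code of your own. Each camera call takes 0.05 s, during which the arm holds its last target. There are 200 camera calls.

TASK

Finish stripping the gas manifold on the bench: first put the loose ring nut into the bin that already holds ring nuts and the loose plug into the bin that already holds plugs. Then take off the winged cap next to the pressure gauge; nobody knows whether its thread is right- or left-handed, so try turning it both ways, go on in the direction that loosens it, and lift it off. Finish while still holding the cap in the gripper, upright and still, raised clear above its own port, with the other cap left tight and the wrench, jar and tape measure left where they are.

Things in the scene. Friction and masses are not known exactly. Their poses are not given: they have to be found in the camera images.
- manifold: Fixed aluminium block, 80 mm (its x) by 240 mm (its y), 45 mm high; place and yaw vary. Origin: centre of underside, z up. On its flat top are two ports, 65 mm either side of the middle along y, each closed by an identical winged cap. A round pressure gauge (60 mm across, top 40 mm above the bench, centre 175 mm from the middle) sticks out at the -y end, a 22 mm brass stub at the +y end.
- gauge_port (a point): Centre of the port by the gauge, on the block's top face; under the cap stands a spigot 37 mm wide, 21 mm high. Hidden thread: right-handed (loosens anticlockwise from above) or left-handed, drawn anew each time. Tightening comes up hard: 1 N m springs it just 0.11 rad. Loosening takes under 0.3 N m and climbs 4.6 mm per rad; from 1.2 to 2.2 rad the cap is free to lift, not before.
- cap_bar (a point): Centre of the grip bar of the brass cap on the gauge port (150 to 310 g). The cap: a round cup, mouth down, 52 mm across, 32 mm high, with an upright bar on top, 50 mm long (along this x), 14 mm thick (y), 30 mm high; this point is half-way up the bar, 15 mm above the cup's top. z: cap axis, up. At the start 47 mm above the port, bar square to the block. Clears the spigot when raised 25 mm.
- other_cap_bar (a point): The same point of the identical cap on the other port, 130 mm from the first. Its thread has the opposite hand. To be left alone and tight.
- other_cap_wing (a point): Top of the +x end of the other cap's grip bar, 25 mm out from its axis and 62 mm above the block; shows whether that cap has turned.
- nut_center (a point): Centre of the loose steel ring nut: a plain thick ring 40 mm outside, 24 mm hole, 24 mm high, 80 to 170 g, lying flat on the bench; this point is 12 mm above its underside. z up.
- plug_center (a point): Centre of the loose steel plug, standing upright on the bench, 100 to 200 g: a flange 34 mm across and 10 mm high at the bottom, and on it a round shank 24 mm across; 44 mm high in all; this point is 22 mm above its underside. z up.
- nut_bin: Fixed open grey bin, 160 mm (its x) by 140 mm (y), 45 mm high, walls and floor 4 mm. Origin: centre of underside. Two ring nuts like the loose one are fixed on its floor, centred at x = -52, y = +-32 mm (reaching to x = -32 mm); the floor from x = -30 to +75 mm is empty. The two bins may swap places.
- plug_bin: The same bin with two upright plugs like the loose one fixed at x = -52 mm, y = +-32 mm, reaching to x = -35 mm, tops 48 mm above the bench; the rest is empty. Origin: centre of its underside.
- wrench: A loose open-ended steel wrench 180 mm long lying on the bench beyond the manifold. Bystander. Origin: at its underside, middle.
- jar: A loose small screw-top jar, 56 mm across, 60 mm high, standing. Bystander. Origin: centre of its underside.
- tape_measure: A loose black tape measure, 60 by 55 mm, 35 mm high, lying flat beyond the loose fittings. Bystander. Origin: centre of its underside.
Things that resemble listed ones, but are neither listed nor needed, are in the scene too. Leave any pink look-alike of the part that bears cap_bar alone.

How it is judged:
On the way:
1. the ring nut and the plug lie released in their own bins while the gauge-end cap is still on its port (x of nut_center in the frame of nut_bin between -0.076 and 0.076 m and y of nut_center in the frame of nut_bin between -0.066 and 0.066 m and z of nut_center in the frame of nut_bin below 0.036 m and x of plug_center in the frame of plug_bin between -0.076 and 0.076 m and y of plug_center in the frame of plug_bin between -0.066 and 0.066 m and z of plug_center in the frame of plug_bin below 0.036 m and contact force between the fingers and nut below 0.1 N and contact force between the fingers and plug below 0.1 N and z of cap_bar in the frame of gauge_port below 0.06 m), for 0.2 s.
At the end, for the whole second after the job is handed in: Nut and plug released inside their own bins (centres below 36 mm); gauge-end cap held by the gripper alone, raised at least 30 mm off its port, within 60 mm sideways of it, tilted under 0.3 rad, slower than 0.03 m/s; other cap's wing tip moved under 6 mm (x of nut_center in the frame of nut_bin between -0.076 and 0.076 m and y of nut_center in the frame of nut_bin between -0.066 and 0.066 m and z of nut_center in the frame of nut_bin below 0.036 m and x of plug_center in the frame of plug_bin between -0.076 and 0.076 m and y of plug_center in the frame of plug_bin between -0.066 and 0.066 m and z of plug_center in the frame of plug_bin below 0.036 m and contact force between the fingers and nut below 0.1 N and contact force between the fingers and plug below 0.1 N and z of cap_bar in the frame of gauge_port above 0.077 m and horizontal distance between cap_bar and gauge_port below 0.06 m and angle between cap_bar's own z axis and vertical below 0.3 rad and contact force between the fingers and cap above 1 N and contact force between cap and manifold below 0.1 N and linear speed of cap below 0.03 m/s and distance of other_cap_wing from where it was at the start of the episode below 0.006 m); the arm keeps its last pose, push and grip.
It fails at once if the other cap is turned or lifted (its wing tip moved over 6 mm) (distance of other_cap_wing from where it was at the start of the episode above 0.006 m).
It fails at once if the wrench is pushed away (over 30 mm) (distance of wrench from where it was at the start of the episode above 0.03 m).
It fails at once if the jar is pushed away (over 30 mm) (distance of jar from where it was at the start of the episode above 0.03 m).
It fails at once if the tape measure is pushed away (over 30 mm) (distance of tape_measure from where it was at the start of the episode above 0.03 m).
It also fails if it takes over 72 s, if anything falls off the work surface, if the arm or the gripper's body presses on something with over 40 N, if the wrist force passes 120 N, or if a joint passes its speed limit or range.

## Working session

There is one attempt and no reset: what is moved stays moved. The work goes in short steps, Python scripts to look and compute and a tool call to move; the robot and the scene stay as the last step left them, time stands still between calls to the robot, and variables do not carry over. Pictures are saved under pics/ and viewed, about 8 in all and at most 12, crops included, and the job is handed in when it is done.

Besides the shell and the picture viewer there is one more tool, called after "Request:" as name(argument=value, ...) on one line, values as JSON. carry_out: Moves the arm, as the interface text tells. Shifts and turns lie within -1 to 1; 1 stands for 0.1 m of shift or 45 degrees of turn. Its arguments: {"type":"object","properties":{"steps":{"type":"array","items":{"type":"number"}},"grip_force":{"type":"number"}},"required":["steps"]}

```bash
mkdir -p pics
cat > h.py <<'E'
import numpy as np, cv2
from scipy.spatial.transform import Rotation as Ro
from cell import arm, get_image, camera_info
def grab(n,save=None):
    s=arm.observe(); im,d=get_image(n)
    np.savez('last_%s.npz'%n,im=im,d=d,p=s['position'],r=s['ee_rot'])
    if save: cv2.imwrite('pics/'+save,im[:,:,::-1])
    return im,d
def cloud(n):
    z=np.load('last_%s.npz'%n); d=z['d']; ci=camera_info(n)
    f=240/np.tan(np.radians(ci['fovy'])/2)
    v,u=np.mgrid[:480,:640]
    P=np.stack([(u-ci['cx'])/f*d,(v-ci['cy'])/f*d,d],-1)
    if n=='wrist':
        T=np.array(ci['tool_from_camera']); P=P@T[:3,:3].T+T[:3,3]
        P=P@Ro.from_rotvec(z['r']).as_matrix().T+z['p']
    else: P=(P-np.array(ci['t']))@np.array(ci['R'])
    P[d==0]=np.nan
    return P,z['im']
def topview(n,zmin=-.02,x0=.1,x1=1.0,y0=-.7,y1=.7,s=.002):
    P,im=cloud(n); m=np.isfinite(P[...,2])
    p=P[m];c=im[m]; o=np.argsort(p[:,2]);p=p[o];c=c[o]
    H=int((x1-x0)/s);W=int((y1-y0)/s); out=np.zeros((H,W,3),np.uint8)
    i=((x1-p[:,0])/s).astype(int); j=((y1-p[:,1])/s).astype(int)
    k=(i>=0)&(i<H)&(j>=0)&(j<W); out[i[k],j[k]]=c[k]; return out
E
python3 - <<'E'
from h import *
print(arm.observe(), arm.grip_point_offset)
for n in ('scene','side','wrist'):
    grab(n,n+'0.png'); ci=camera_info(n); print(n,ci)
E
```

```text
{'clock': 0.0, 'joints': array([-1.26061823,  0.43523682,  0.02496832,  1.57409573, -0.01158477,
        1.13399218, -0.07509652]), 'dq': array([ 0.00086151,  0.00041264,  0.00059462, -0.00165977, -0.00081322,
        0.00125563,  0.00119447]), 'joint_efforts': array([ 1.02642756e-03, -6.67849159e+01,  9.84927267e-01, -3.14453495e+01,
       -6.08055596e-02,  4.30275255e-02,  1.52030452e-04]), 'position': array([0.25057226, 0.57201473, 0.22593685]), 'ee_rot': array([-1.54801451,  0.32402724, -0.32375705]), 'force': array([-0.39166261, -0.21276992,  0.0344159 ]), 'ft_torque': array([ 0.03044913,  0.01036572, -0.01965435]), 'width': 0.9997750630594524} 0.0188
scene {'fovy': 50.675461271915935, 'cx': 323.27658140224963, 'cy': 226.53979215888424, 'R': array([[-0.62623872,  0.77947034,  0.01584459],
       [ 0.56394559,  0.46692841, -0.68113378],
       [-0.53832187, -0.41761687, -0.73198751]]), 't': array([ 0.43498346, -0.26903587,  1.31619811])}
side {'fovy': 43.375711163045516, 'cx': 317.38139635900706, 'cy': 241.63264031080482, 'R': array([[ 0.76737285, -0.64119478,  0.00285798],
       [-0.35881864, -0.43311452, -0.82683795],
       [ 0.53140201,  0.6334675 , -0.56243296]]), 't': array([-0.48463845,  0.25683936,  0.92584956])}
wrist {'fovy': 60.87264117363907, 'cx': 315.00317305450375, 'cy': 243.2423576622596, 'tool_from_camera': array([[ 1.18412509e-03,  9.62170311e-01,  2.72446122e-01,
        -7.41931374e-02],
       [ 8.90099196e-04, -2.72447219e-01,  9.62170318e-01,
        -1.57703763e-01],
       [ 9.99998903e-01, -8.96825938e-04, -1.17903861e-03,
        -1.78298758e-04],
       [ 0.00000000e+00,  0.00000000e+00,  0.00000000e+00,
         1.00000000e+00]])}
```

View pics/scene0.png

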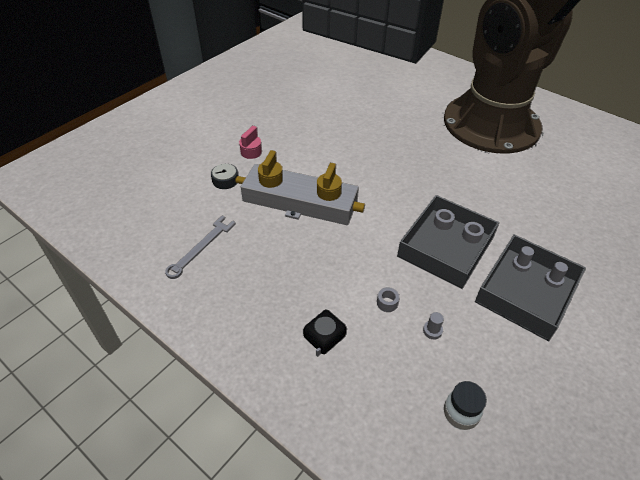

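The scene image shows the nut bin at (448,240), the plug bin at (531,285), the nut at (388,299) and the plug at (434,325). The gauge is at (225,175), so the gauge cap is at (270,170) and the other cap at (329,182). The pink look-alike is at (250,145).

Run:
```python
from h import *
P,im=cloud('scene')
def box(u0,v0,u1,v1,za,zb,nm):
    p=P[v0:v1,u0:u1].reshape(-1,3); p=p[np.isfinite(p[:,2])]; p=p[(p[:,2]>za)&(p[:,2]<zb)]
    (c,sz,a)=cv2.minAreaRect(p[:,:2].astype(np.float32)); ce,r=cv2.minEnclosingCircle(p[:,:2].astype(np.float32))
    print(nm,len(p),'z',p[:,2].min().round(4),p[:,2].max().round(4),'rect',np.round(c,4),np.round(sz,4),round(a,1),'circ',np.round(ce,4),round(r,4))
box(370,280,405,318,.020,.03,'nuttop')
box(420,305,450,345,.039,.05,'plugtop')
box(420,305,450,345,.005,.05,'plug')
box(255,145,287,190,.085,.12,'cap1 bar')
box(315,158,347,205,.085,.12,'cap2 bar')
box(235,160,362,225,.038,.05,'block')
box(205,160,242,190,.03,.05,'gauge')
box(235,122,266,160,.04,.08,'pink')
box(395,190,502,290,.040,.052,'nutbin rim')
box(475,230,590,340,.040,.046,'plugbin rim')
box(440,375,492,432,.05,.07,'jar'); box(300,305,350,352,.028,.05,'tape')
box(430,205,457,228,.022,.034,'n1');box(460,220,487,244,.022,.034,'n2')
for n in ('scene','side'):cv2.imwrite(f'pics/top_{n}.png',topview(n,x0=.1,x1=1.0,y0=-.5,y1=.7,s=.002))
```

```text
nuttop 214 z 0.02 0.0268 rect [0.6394 0.105 ] [0.0387 0.0379] 73.7 circ [0.639  0.1049] 0.0207
plugtop 142 z 0.0393 0.0464 rect [0.6376 0.1998] [0.0234 0.0219] 51.7 circ [0.6373 0.2001] 0.0126
plug 386 z 0.0057 0.0464 rect [0.6397 0.2006] [0.0285 0.0315] 30.3 circ [0.6374 0.1999] 0.0173
cap1 bar 210 z 0.0851 0.1089 rect [ 0.5624 -0.2518] [0.0517 0.0154] 23.7 circ [ 0.5619 -0.2506] 0.0264
cap2 bar 203 z 0.0851 0.11 rect [ 0.5144 -0.1313] [0.0504 0.0146] 22.0 circ [ 0.5142 -0.1308] 0.0253
block 2245 z 0.038 0.05 rect [ 0.5447 -0.2079] [0.0848 0.275 ] 21.9 circ [ 0.5445 -0.2061] 0.1402
gauge 456 z 0.0301 0.0443 rect [ 0.5994 -0.3373] [0.0602 0.0941] 12.0 circ [ 0.6093 -0.3334] 0.0494
pink 196 z 0.04 0.0649 rect [ 0.4835 -0.3917] [0.0544 0.017 ] 8.3 circ [ 0.4834 -0.3907] 0.0274
nutbin rim 800 z 0.04 0.049 rect [0.453  0.1412] [0.1785 0.1816] 4.8 circ [0.4535 0.1398] 0.1244
plugbin rim 928 z 0.04 0.046 rect [0.4515 0.274 ] [0.1643 0.1778] 3.1 circ [0.4518 0.2792] 0.1147
jar 920 z 0.0502 0.0626 rect [0.7369 0.3088] [0.0502 0.0486] 8.9 circ [0.7367 0.3081] 0.0257
tape 937 z 0.0281 0.0395 rect [0.7668 0.0602] [0.0539 0.0591] 81.9 circ [0.7656 0.0602] 0.0359
n1 259 z 0.0221 0.0337 rect [0.3965 0.0764] [0.0564 0.0512] 87.9 circ [0.3952 0.0767] 0.0296
n2 237 z 0.0221 0.0339 rect [0.3913 0.1477] [0.047  0.0384] 10.5 circ [0.3903 0.1505] 0.0255
```

View pics/top_scene.png

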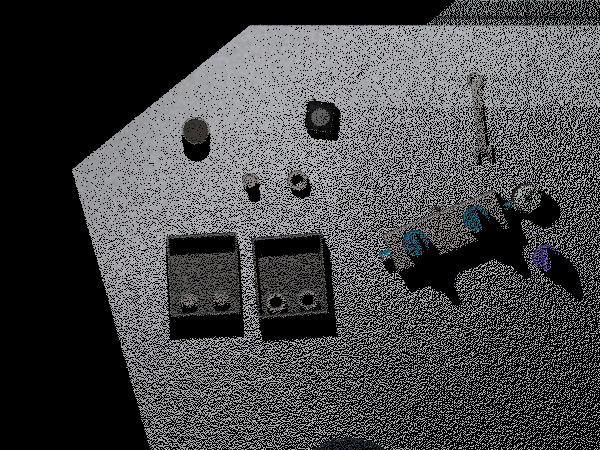

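The top view confirms the layout: nut bin centre about (0.45, 0.12), plug bin about (0.45, 0.29), fixed parts on the near side, so the drop zone is x≈0.475. Next I check the tool orientation and joint 7 budget.

Run:
```python
from h import *
s=arm.observe();R=Ro.from_rotvec(s['ee_rot']).as_matrix();print(R.round(3),'jaw yaw',np.degrees(np.arctan2(R[1,2],R[0,2])))
P,im=cloud('side'); print(s['position'])
p=P.reshape(-1,3)
def near(x,y,r,za,zb,nm):
    k=(np.hypot(p[:,0]-x,p[:,1]-y)<r)&(p[:,2]>za)&(p[:,2]<zb);q=p[k]
    if len(q)<5: return print(nm,len(q))
    c,sz,a=cv2.minAreaRect(q[:,:2].astype(np.float32));print(nm,len(q),np.round(c,4),np.round(sz,4),round(a,1),q[:,2].max().round(4))
near(.639,.105,.035,.02,.03,'nut');near(.6375,.2,.03,.039,.05,'plug')
near(.562,-.251,.04,.085,.12,'cap1');near(.514,-.131,.04,.085,.12,'cap2');near(.4,.148,.03,.02,.034,'n1')
near(.4,.084,.03,.02,.034,'n2');near(.4,.322,.02,.045,.054,'p1');near(.4,.256,.02,.045,.054,'p2')
P,im=cloud('scene');p=P.reshape(-1,3)
near(.4,.148,.03,.024,.034,'n1');near(.4,.084,.03,.024,.034,'n2');near(.4,.322,.02,.046,.054,'p1');near(.4,.256,.02,.046,.054,'p2')
```

```text
[[ 0.916 -0.     0.401]
 [-0.401 -0.001  0.916]
 [ 0.    -1.    -0.001]] jaw yaw 66.34414266006135
[0.25060113 0.57215427 0.22613925]
nut 117 [0.6371 0.1015] [0.039  0.0397] 8.4 0.0271
plug 59 [0.6364 0.1963] [0.0228 0.0268] 5.3 0.0472
cap1 308 [ 0.5601 -0.2569] [0.0504 0.0153] 19.5 0.1095
cap2 306 [ 0.5119 -0.1361] [0.0533 0.0161] 22.5 0.1098
n1 156 [0.3976 0.1492] [0.0329 0.0567] 2.7 0.0329
n2 145 [0.3947 0.0815] [0.0479 0.035 ] 18.4 0.0338
p1 57 [0.3971 0.3174] [0.0237 0.0212] 62.3 0.0503
p2 61 [0.4    0.2539] [0.0246 0.0209] 61.2 0.052
n1 175 [0.3943 0.1482] [0.0414 0.0402] 53.6 0.033
n2 210 [0.3974 0.0839] [0.0502 0.0392] 8.1 0.0337
p1 91 [0.398  0.3218] [0.0226 0.0224] 34.3 0.0501
p2 80 [0.4006 0.2584] [0.0225 0.0219] 11.5 0.0513
```

Request:
carry_out(steps=[0.5,0.97,-0.94,-0.25,0,0.5,0.97,-0.94,-0.25,0,0.5,0.97,-0.94,-0.25,0])

```text
clock: 0.45
position: [0.3499, 0.4758, 0.201]
ee_rot: [-1.548, 0.324, -0.326]
force: [1.0, 0.0, -0.4]
width: 0.789
```

Request:
carry_out(steps=[0.5,0.97,-0.94,-0.25,0,0.5,0.97,-0.94,-0.25,0,0.5,0.97,-0.94,-0.25,0])

```text
clock: 0.75
position: [0.4469, 0.3813, 0.1761]
ee_rot: [-1.547, 0.325, -0.326]
force: [-0.6, -0.8, 0.4]
width: 0.533
```

Request:
carry_out(steps=[0.5,0.97,-0.94,-0.25,0,0.5,0.97,-0.94,-0.25,0,0.5,0.97,-0.94,-0.25,0])

```text
clock: 1.05
position: [0.5438, 0.2872, 0.151]
ee_rot: [-1.547, 0.325, -0.326]
force: [-0.2, 0.0, 0.7]
width: 0.502
```

Request:
carry_out(steps=[0.5,0.95,-0.93,-0.25,0,0.5,0.95,-0.93,-0.25,0,0.5,0.95,-0.93,-0.25,0,0.5,0.95,-0.93,-0.25,0,0.5,0.95,-0.93,-0.25,0])

```text
clock: 1.55
position: [0.6368, 0.1966, 0.126]
ee_rot: [-1.547, 0.326, -0.325]
force: [0.1, 0.5, 0.5]
width: 0.503
```

Run:
```python
from h import *
s=arm.observe();print(s['position'],s['joints'],s['width'])
grab('wrist','w1.png')
```

```text
[0.6367774  0.19656411 0.12600642] [-0.45607156  0.58991868  0.11911275  1.58184295 -0.07998648  0.97581334
  0.84393197] 0.5027755567101293
```

View pics/w1.png

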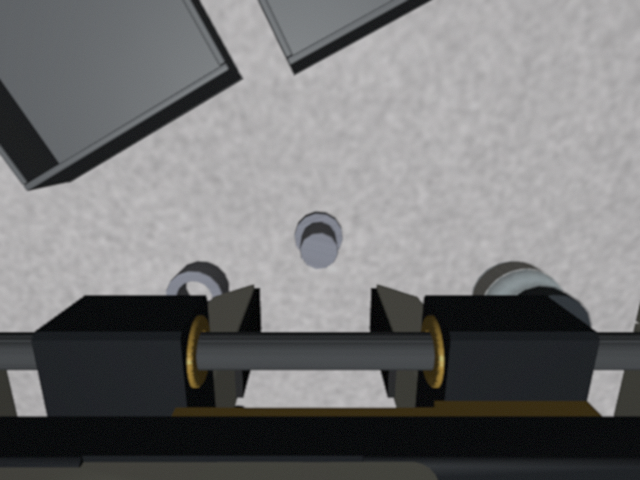

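The wrist view shows the plug at (319,248), laterally centred between the fingers. The nut is at (197,283). I'll measure the plug from wrist depth.

Run:
```python
from h import *
P,im=cloud('wrist')
q=P[205:272,290:348].reshape(-1,3);
for a,b in((.04,.05),(.005,.05)):
    k=q[(q[:,2]>a)&(q[:,2]<b)];print(len(k),cv2.minEnclosingCircle(k[:,:2].astype(np.float32)),k[:,2].max())
q=P[262:296,165:205].reshape(-1,3);k=q[(q[:,2]>.02)&(q[:,2]<.03)];print(len(k),k.min(0),k.max(0))
```

```text
1105 ((0.6366114616394043, 0.19850996136665344), 0.01209104061126709) 0.0465856872634834
2085 ((0.6365203261375427, 0.19840438663959503), 0.01703021302819252) 0.0465856872634834
525 [0.61850391 0.08757524 0.02001912] [0.63239277 0.11865852 0.02558311]
```

Request:
carry_out(steps=[0.5,0,0.02,-0.5,0,0.5,0,0.02,-1.0,0,0.5,0,0.02,-1.0,0])

```text
clock: 1.9
position: [0.6307, 0.2003, 0.0207]
ee_rot: [-1.552, 0.33, -0.313]
force: [-1.5, -0.3, -0.1]
width: 0.499
```

Request:
carry_out(steps=[0.5,0,0,-0.1,0,0.5,0,0,-0.1,0,0.0,0,0,-0.1,0,0.0,0,0,-0.1,0,0,0,0,-0.1,0,0,0,0,-0.1,0,0,0,0,-0.1,0,0,0,0,-0.1,0,0,0,0,0.3,0,0,0,0,0.7,0,0,0,0,0.7,0], grip_force=35)

```text
clock: 3.0
position: [0.6403, 0.2005, 0.1027]
ee_rot: [-1.541, 0.318, -0.33]
force: [0.3, 0.5, -1.5]
width: 0.256
```

Request:
carry_out(steps=[0,-0.8,0.46,0,0,0,-0.8,0.46,0,0,0,-0.8,0.46,0,0])

```text
clock: 3.3
position: [0.5505, 0.2502, 0.0961]
ee_rot: [-1.546, 0.323, -0.314]
force: [0.3, 0.8, -1.7]
width: 0.252
```

Request:
carry_out(steps=[0,-0.8,0.46,0,0,0,-0.8,0.46,0,0,0,-0.8,0.46,0,0,0,-0.8,0.46,0,0,0,-0.8,0.46,0,0])

```text
clock: 3.8
position: [0.4777, 0.2908, 0.0967]
ee_rot: [-1.547, 0.324, -0.325]
force: [0.0, -0.8, -2.1]
width: 0.254
```

Run:
```python
from h import *
print(arm.observe())
grab('scene','s2.png')
```

```text
{'clock': 3.8, 'joints': array([-0.71823307,  0.47132057,  0.10311637,  1.88857932, -0.0652293 ,
        0.78454555,  0.57695756]), 'dq': array([ 0.01322878,  0.0046241 ,  0.00733249, -0.00655083,  0.00096614,
        0.00044795, -0.00031554]), 'joint_efforts': array([-1.31965376e+00, -6.33295369e+01,  1.50666721e+00, -2.46407372e+01,
       -1.12025442e-01,  1.10251147e-01, -5.89545263e-03]), 'position': array([0.47768652, 0.29084972, 0.0967161 ]), 'ee_rot': array([-1.54652034,  0.32393382, -0.32512255]), 'force': array([ 0.04537706, -0.78492325, -2.09119843]), 'ft_torque': array([-0.04217858, -0.03745124,  0.03121597]), 'width': 0.25414390378077933}
```

View pics/s2.png

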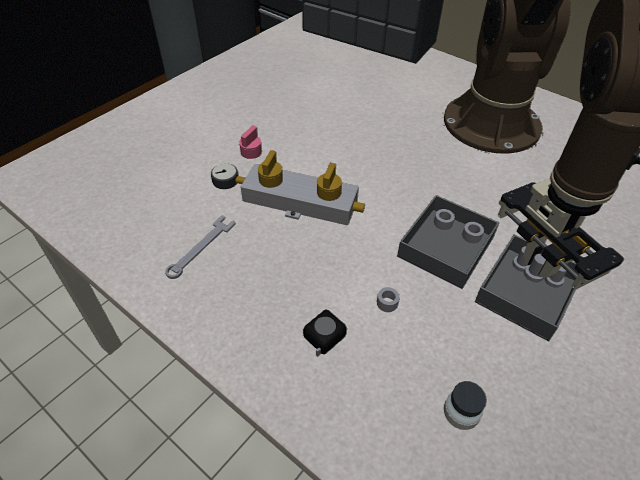

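The plug hangs over the plug bin, clear of the fixed plugs at (527,258) and (560,273). I'll lower, release and rise.

Request:
carry_out(steps=[0,0,0,-0.35,0,0,0,0,-0.65,0,0,0,0,-0.74,0,0,0,0,-0.74,0,0.45,0,0,-0.74,0,0.45,0,0,-0.74,0,0.45,0,0,-0.74,0,0.45,0,0,-0.3,0,0.45,0,0,0,0,0.45,0,0,0,0])

```text
clock: 4.85
position: [0.4793, 0.2931, 0.1011]
ee_rot: [-1.541, 0.32, -0.328]
force: [0.0, 0.0, 0.3]
width: 0.449
```

Request:
carry_out(steps=[0.65,0.8,-0.93,0.2,0,0.65,0.8,-0.93,0.2,0,0.65,0.8,-0.93,0.2,0])

```text
clock: 5.15
position: [0.5598, 0.1941, 0.1176]
ee_rot: [-1.547, 0.325, -0.329]
force: [0.2, 0.5, -0.7]
width: 0.635
```

Request:
carry_out(steps=[0.65,0.8,-0.94,0.1,0,0.65,0.8,-0.94,0.1,0,0.65,0.8,-0.94,0.1,0,0.65,0.8,-0.94,0.1,0,0.65,0.8,-0.94,0.1,0])

```text
clock: 5.65
position: [0.6365, 0.1043, 0.1262]
ee_rot: [-1.546, 0.325, -0.324]
force: [-0.4, 0.6, -0.9]
width: 0.649
```

Run:
```python
from h import *
s=arm.observe();print(s['position'],s['force'])
im,d=grab('wrist','w3.png');P,_=cloud('wrist')
q=P.reshape(-1,3);k=q[(np.hypot(q[:,0]-.638,q[:,1]-.103)<.04)&(q[:,2]>.018)&(q[:,2]<.03)];print(len(k),k.min(0),k.max(0))
a=get_image('scene')[0][225:345,440:600];b=cv2.resize(a,None,fx=3,fy=3)
c=np.zeros((480,640+480,3),np.uint8);c[:,:640]=im;c[:360,640:]=b;cv2.imwrite('pics/m3.png',cv2.resize(c,None,fx=.71,fy=.71)[:,:,::-1])
```

```text
[0.63649949 0.1042976  0.12621372] [-0.36822308  0.56468653 -0.91016626]
1815 [0.61852147 0.08412467 0.01802153] [0.65826423 0.12375318 0.02565827]
```

View pics/m3.png

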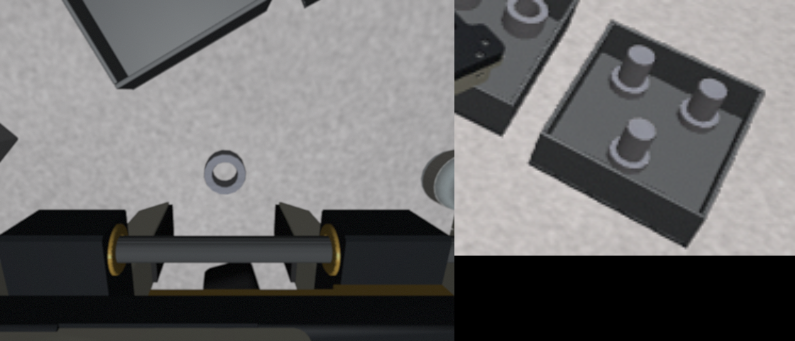

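The left panel shows the nut centred between the fingers. The right panel shows the plug upright in its bin and released. The nut measures (0.638, 0.104), so I'll grasp it.

Request:
carry_out(steps=[0.65,0.02,0,-0.5,0,0.65,0.02,0,-1.0,0,0.65,0.02,0,-1.0,0])

```text
clock: 6.05
position: [0.6328, 0.1055, 0.0205]
ee_rot: [-1.551, 0.331, -0.313]
force: [-0.7, -0.2, -0.7]
width: 0.65
```

Request:
carry_out(steps=[0.65,0,0,-0.19,0,0.65,0,0,-0.19,0,0.0,0,0,-0.19,0,0.0,0,0,-0.19,0,0,0,0,-0.19,0,0,0,0,-0.19,0,0,0,0,-0.19,0,0,0,0,-0.19,0,0,0,0,0.3,0,0,0,0,0.7,0,0,0,0,0.7,0], grip_force=35)

```text
clock: 7.15
position: [0.6427, 0.105, 0.1033]
ee_rot: [-1.542, 0.317, -0.331]
force: [0.5, -0.1, -0.6]
width: 0.423
```

Request:
carry_out(steps=[0,-0.8,0.08,0,0,0,-0.8,0.08,0,0,0,-0.8,0.08,0,0])

```text
clock: 7.45
position: [0.5538, 0.1132, 0.0964]
ee_rot: [-1.547, 0.326, -0.319]
force: [0.2, 0.0, -0.2]
width: 0.425
```

Request:
carry_out(steps=[0,-0.8,0.08,0,0,0,-0.8,0.08,0,0,0,-0.8,0.08,0,0,0,-0.8,0.08,0,0,0,-0.8,0.08,0,0])

```text
clock: 7.95
position: [0.4804, 0.1205, 0.0971]
ee_rot: [-1.546, 0.323, -0.326]
force: [0.6, -0.4, -0.7]
width: 0.423
```

Request:
carry_out(steps=[0,0,0,-0.35,0,0,0,0,-0.7,0,0,0,0,-0.84,0,0,0,0,-0.84,0,0.6,0,0,-0.84,0,0.6,0,0,-0.84,0,0.6,0,0,-0.84,0,0.6,0,0,-0.4,0,0.6,0,0,0,0,0.6,0,0,0.4,0,0.6,0,0,0.7,0])

```text
clock: 9.05
position: [0.4795, 0.1207, 0.1697]
ee_rot: [-1.545, 0.322, -0.326]
force: [0.8, 0.4, -0.2]
width: 0.598
```

Request:
carry_out(steps=[0.5,0.2,-0.9,0.1,-0.2,0.5,0.2,-0.9,0.1,-0.4,0.5,0.2,-0.9,0.1,-0.6,0.5,0.2,-0.9,0.1,-0.8,0.5,0.2,-0.9,0.1,-1,0.5,0.2,-0.9,0.1,-1])

```text
clock: 9.65
position: [0.499, 0.0305, 0.1772]
ee_rot: [-1.36, 0.934, -0.935]
force: [-0.8, -0.5, -0.2]
width: 0.499
```

Request:
carry_out(steps=[0.4,0.2,-0.9,0,-0.2,0.4,0.2,-0.9,0,-0.4,0.4,0.2,-0.9,0,-0.6,0.4,0.2,-0.9,0,-0.8,0.4,0.2,-0.9,0,-1,0.4,0.2,-0.9,0,-1])

```text
clock: 10.25
position: [0.5189, -0.0595, 0.1771]
ee_rot: [-0.981, 1.51, -1.511]
force: [-0.4, 0.3, -0.1]
width: 0.4
```

Request:
carry_out(steps=[0.4,0.2,-0.9,0,-0.2,0.4,0.2,-0.9,0,-0.4,0.4,0.2,-0.9,0,-0.6,0.4,0.2,-0.9,0,-0.8,0.4,0.2,-0.9,0,-0.99,0.4,0.2,-0.9,0,-0.99])

```text
clock: 10.85
position: [0.5389, -0.1494, 0.1769]
ee_rot: [-0.384, 2.015, -2.015]
force: [-0.1, 0.3, -0.8]
width: 0.4
```

Request:
carry_out(steps=[0.4,0.2,-1,0,0,0.4,0.2,-1,0,0,0.4,0.2,-1,0,0,0.4,0.2,-1,0,0,0.4,0.2,-1,0,0])

```text
clock: 11.35
position: [0.5588, -0.2484, 0.1766]
ee_rot: [-0.39, 2.013, -2.011]
force: [1.4, 0.3, -0.8]
width: 0.402
```

Run:
```python
from h import *
s=arm.observe();print(s['position'],s['force'],s['ft_torque'],s['joints']);R=Ro.from_rotvec(s['ee_rot']).as_matrix();print('jaw yaw',np.degrees(np.arctan2(R[1,2],R[0,2])))
im,d=grab('wrist','w4.png');P,_=cloud('wrist')
q=P.reshape(-1,3);k=q[(np.hypot(q[:,0]-.561,q[:,1]+.254)<.04)&(q[:,2]>.09)&(q[:,2]<.12)]
if len(k)>5: print(len(k),cv2.minAreaRect(k[:,:2].astype(np.float32)),k[:,2].max())
a=get_image('scene')[0][180:340,390:600];b=cv2.resize(a,None,fx=2,fy=2)
c=np.zeros((480,640+420,3),np.uint8);c[:,:640]=im;c[:320,640:]=b;cv2.imwrite('pics/m4.png',cv2.resize(c,None,fx=.75,fy=.75)[:,:,::-1])
```

```text
[ 0.5588193  -0.24840695  0.17658691] [ 1.44485733  0.31962395 -0.83487042] [-0.0703776   0.1265483   0.03249619] [-0.15915165  0.53345104  0.73944009  1.71202219 -0.40566329  1.05588517
 -0.47255375]
jaw yaw -68.05652491132332
1992 ((0.5615877509117126, -0.25420835614204407), (0.04937150701880455, 0.01383194699883461), 21.87609100341797) 0.10871389174124335
```

View pics/m4.png

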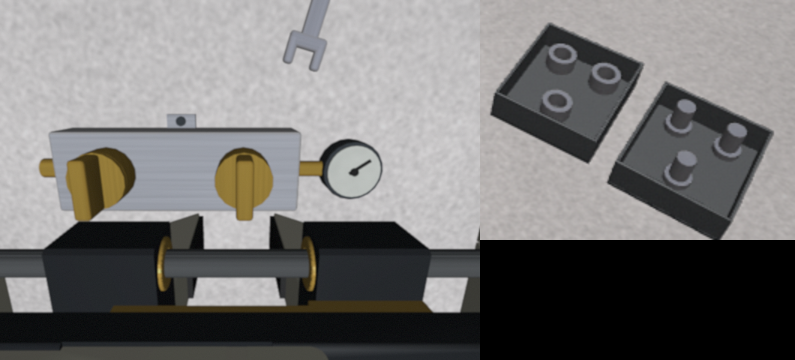

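Both parts lie in their bins (right panel). The wrist view shows the gauge-end cap at (245,180), beside the gauge at (350,168). The bar measures (0.5616, -0.2542) with yaw 21.9°, and the jaws are square to it. I'll descend and grip.

Request:
carry_out(steps=[0.4,0.03,-0.06,0,0,0.4,0.03,-0.06,-0.4,0,0.4,0.03,-0.06,-0.7,0,0.4,0.03,-0.06,-0.9,0,0.4,0.03,-0.06,-0.94,0,0.4,0.03,-0.06,-0.94,0,0,0.03,-0.06,-0.94,0,0,0.03,-0.06,-0.94,0,0,0.03,-0.06,-0.94,0,0,0.03,-0.06,-0.94,0,0,0.03,-0.06,-0.94,0,0,0.03,-0.06,-0.94,0], grip_force=45)

```text
clock: 12.65
position: [0.562, -0.2551, 0.0833]
ee_rot: [-0.387, 2.013, -2.012]
force: [-1.1, 2.6, 5.5]
width: 0.15
```

Run:
```python
from h import *
s=arm.observe();print(s['position'],s['ee_rot'],s['force'],s['ft_torque'],s['width'],s['joints'])
```

```text
[ 0.56198415 -0.25508283  0.0832787 ] [-0.38716011  2.01337158 -2.01224133] [-1.08305542  2.63398691  5.50547127] [0.59788921 0.49438431 0.01816352] 0.15006863140848434 [-0.09500976  0.64473228  0.66466428  1.78459991 -0.49976378  0.88693808
 -0.39347035]
```

Gripped (13.8 mm wide). Try anticlockwise 8°.

Request:
carry_out(steps=[0,0,0,0.01,0.09,0,0,0,0.01,0.18,0,0,0,0.01,0.18,0,0,0,0.01,0.18,0])

```text
validation failed for argument at $.st...
```

Request:
carry_out(steps=[0,0,0,0.01,0.09,0,0,0,0.01,0.18,0,0,0,0.01,0.18,0,0,0,0.01,0.18])

```text
clock: 13.05
position: [0.5618, -0.255, 0.0835]
ee_rot: [-0.512, 1.93, -1.929]
force: [1.5, 1.9, -4.1]
width: 0.149
```

Run:
```python
from h import *
s=arm.observe();print(s['position'],s['ee_rot'],s['force'],s['ft_torque'],s['width'],s['joints'])
R=Ro.from_rotvec(s['ee_rot']).as_matrix();print('jaw yaw',np.degrees(np.arctan2(R[1,2],R[0,2])))
```

```text
[ 0.56179443 -0.25504122  0.08349005] [-0.51201606  1.93041832 -1.92876811] [ 1.46268282  1.89833809 -4.13322906] [ 0.55204433 -0.30971497 -0.96997073] 0.148868919864893 [-0.07218612  0.63425002  0.62643536  1.7825328  -0.46925963  0.87865331
 -0.28312313]
jaw yaw -60.2626375725151
```

One call was malformed and refused. The valid one gave −0.97 N m at +8°, so anticlockwise tightens. Try clockwise.

Request:
carry_out(steps=[0,0,0,0,-0.1,0,0,0,-0.01,-0.18,0,0,0,-0.01,-0.27,0,0,0,-0.005,-0.36,0,0,0,-0.005,-0.36])

```text
clock: 13.55
position: [0.562, -0.2554, 0.0835]
ee_rot: [-0.25, 2.095, -2.096]
force: [0.2, 3.0, 1.8]
width: 0.148
```

Run:
```python
from h import *
s=arm.observe();print(s['position'],s['force'],s['ft_torque'],s['width'])
R=Ro.from_rotvec(s['ee_rot']).as_matrix();print('jaw yaw',np.degrees(np.arctan2(R[1,2],R[0,2])))
```

```text
[ 0.56200892 -0.25542823  0.0834618 ] [0.22367169 2.97968736 1.77356337] [0.47500155 0.04522841 0.08147647] 0.14762019530219747
jaw yaw -76.38594694421555
```

Clockwise gives only 0.08 N m, so the thread is left-handed. I continue clockwise, following the climb.

Request:
carry_out(steps=[0,0,0,0.005,-0.13,0,0,0,0.01,-0.26,0,0,0,0.015,-0.39,0,0,0,0.02,-0.52,0,0,0,0.025,-0.65,0,0,0,0.03,-0.78,0,0,0,0.035,-0.93,0,0,0,0.035,-0.93])

```text
clock: 14.35
position: [0.562, -0.2554, 0.0867]
ee_rot: [-0.488, -1.946, 1.947]
force: [0.4, 1.8, 0.5]
width: 0.151
```

Request:
carry_out(steps=[0,0,0,0.005,-0.13,0,0,0,0.01,-0.26,0,0,0,0.015,-0.39,0,0,0,0.02,-0.52,0,0,0,0.025,-0.65,0,0,0,0.03,-0.78,0,0,0,0.035,-0.93,0,0,0,0.035,-0.93,0,0,0,0.035,-0.93])

```text
clock: 15.25
position: [0.5613, -0.2555, 0.0899]
ee_rot: [-1.019, -1.465, 1.466]
force: [-0.8, 1.1, -2.7]
width: 0.149
```

Run:
```python
from h import *
s=arm.observe();print(s['position'],s['force'],s['ft_torque'],s['width'],s['joints'])
R=Ro.from_rotvec(s['ee_rot']).as_matrix();print('jaw yaw',np.degrees(np.arctan2(R[1,2],R[0,2])))
im,d=grab('scene'); grab('side')
a=cv2.resize(im[110:230,215:375],None,fx=4.5,fy=4.5);cv2.imwrite('pics/s5.png',a[:,:,::-1])
```

```text
[ 0.56134576 -0.25547949  0.0899072 ] [-0.82036744  1.07248136 -2.69372921] [ 0.23156865  0.28303891 -0.02189543] 0.1492129272004913 [-0.30805638  0.81323703  1.08989483  1.79565821 -0.82392688  1.06967593
 -1.69420669]
jaw yaw -159.67997154638587
```

View pics/s5.png

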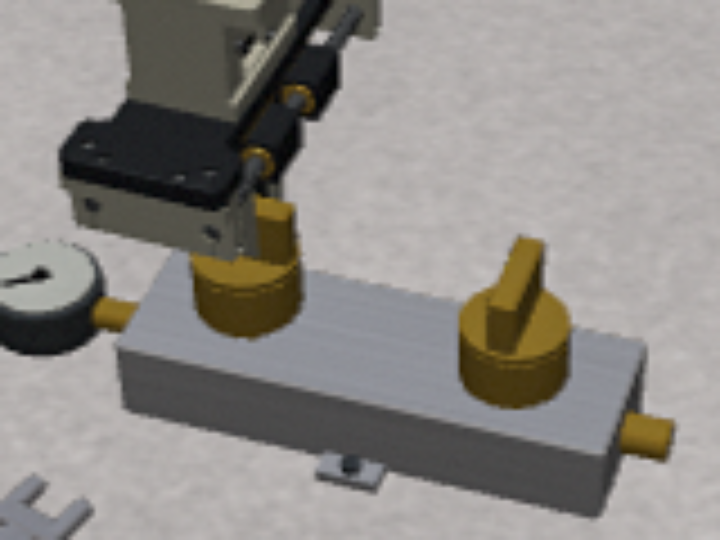

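The cap has turned 91.6° with the gripper (its bar now runs along the block) and the other cap is unchanged. Test-lift.

Request:
carry_out(steps=[0,0,0,0.04,0,0,0,0,0.08,0,0,0,0,0.12,0,0,0,0,0.12,0])

```text
clock: 15.75
position: [0.5623, -0.2561, 0.1033]
ee_rot: [-1.025, -1.462, 1.462]
force: [0.3, 0.5, -2.7]
width: 0.147
```

Request:
carry_out(steps=[0,0,0,0.1,0,0,0,0,0.2,0,0,0,0,0.3,0,0,0,0,0.4,0,0,0,0,0.5,0,0,0,0,0.5,0,0,0,0,0.5,0,0,0,0,0.5,0,0,0,0,0.5,0])

```text
clock: 16.65
position: [0.5615, -0.2553, 0.1518]
ee_rot: [-1.023, -1.461, 1.461]
force: [-0.0, 0.1, -2.3]
width: 0.151
```

Run:
```python
from h import *
s=arm.observe();print(s['position'],s['force'],s['ft_torque'],s['width'],abs(s['dq']).max())
a=grab('scene')[0][100:340,215:600];b=grab('side')[0]
c=np.zeros((1040,770,3),np.uint8);c[:480]=cv2.resize(a,None,fx=2,fy=2);c[480:960,:640]=b
cv2.imwrite('pics/s6.png',cv2.resize(c[:960],None,fx=.62,fy=.62)[:,:,::-1])
for n in('scene','side'):
    P,_=cloud(n);q=P.reshape(-1,3);k=q[(np.hypot(q[:,0]-.513,q[:,1]+.133)<.04)&(q[:,2]>.09)&(q[:,2]<.112)];print(n,cv2.minAreaRect(k[:,:2].astype(np.float32)))
```

```text
[ 0.56153501 -0.25530095  0.15175595] [-0.02398175  0.05807502 -2.29976491] [0.08385634 0.15018457 0.01143172] 0.15119623361185475 0.0027390691704637276
scene ((0.5146424770355225, -0.13097703456878662), (0.05074070021510124, 0.014820810407400131), 20.3989200592041)
side ((0.5123724937438965, -0.1364532709121704), (0.051185235381126404, 0.015062544494867325), 22.18222427368164)
```

View pics/s6.png

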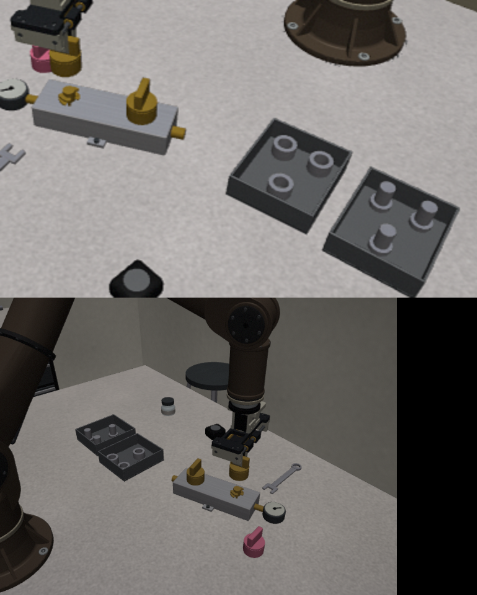

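The cap is held upright above its bare spigot, at (65,60) in the upper panel. The nut and plug lie in their bins, and the other cap, wrench, jar and tape measure are in place. I'm handing in.

```bash
python3 -c "
from cell import arm
print(arm.sign_off())"
```

```text
the job is handed in; nothing more can be done
None
```

The job is done and handed in at about 17 s of the 72 s allowed; `sign_off` gave no verdict.

- **Nut and plug:** both were put in their own bins and released before the cap was touched. The pictures show them lying on the empty part of each floor.
- **Winged cap:** the thread by the gauge is left-handed. Turning anticlockwise came up hard (about 1 N m at 8°), while clockwise took only about 0.1 N m. I turned it about 92° clockwise and it lifted off freely.
- **Last checks:**
  - The cap is held upright and still at a 13.9 mm opening, with 2.3 N of weight on the gripper.
  - It is about 68 mm above where I gripped it, and the spigot beneath is bare.
  - The other cap's bar shows no shift or turn beyond measuring noise (under 1 mm, and up to about 2° in yaw).
  - The wrench, jar and tape measure look untouched in the pictures; I did not measure them again.
- **Failed or disagreed:** one move call had a wrong number count and was refused with no effect. The two fixed cameras disagreed by about 3–6 mm, so I used the wrist camera for the grasps.

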